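# Square a card panel into the registration fence

### The job

On the lettering desk, push the wooden card panel back along the desk until its long far edge lies flush against the black fence, then push the orange sliding stop along the fence so that it takes the panel with it, right up to the fence's fixed end stop, and the panel sits squarely trapped between the two. Only push with the fingertips: do not pinch the stop or lift the panel, and leave the bottle, the jar and the tin where they stand.

Things in the scene. Friction and masses are not known exactly. Their poses are not given: they have to be found in the camera images.
- panel: Loose wooden panel lying flat, 100 (its x) by 130 (its y) by 20 mm high, about 0.2 kg; white card with leaf motif on top. Origin: centre of its underside. Its +x edge, 130 mm long, goes against the fence. It starts 2 to 8 cm short of the fence, on the robot's side, 2 to 9 cm short of the end stop, up to 0.3 rad from square, between end stop and sliding stop.
- fence: Black L-shaped fence fixed to the desk, 16 mm high. Origin: inner corner of the L, on the desk. Long leg y = -380 to 20, x = 0 to 20 mm (own frame); its face x = 0 looks to -x, the robot's side. Fixed end stop: short leg x = -80 to 0, y = 0 to 20 mm; its face y = 0 looks to -y. The seated panel has its centre at x = -50, y = -65 mm, axes parallel.
- stop (a joint): Position of the sliding stop along the fence, m: 0 is farthest from the end stop, growing towards it (+y of the fence), range 0 to 0.165. The stop's face lies at y = -0.275 + value in the fence frame; 0.145 touches the seated panel. It slides with about 2 N and stays where it is left.
- stop_face (a point): Centre of the sliding stop's flat face that meets the panel, 14 mm above the desk. In the fence frame it is at x = -44 mm; the face spans x = -83 to -5 mm and 2 to 26 mm in height, and looks to +y of the fence.
- stop_back (a point): Centre of the outer side of the sliding stop's orange bar, the side to push towards the end stop; 30 mm from the face that meets the panel (-y of the fence), 14 mm above the desk, same spans as that face. The bar is 22 mm of orange and an 8 mm grey pad on the panel side. The black carriage that rides on the fence is 28 mm high, its brass knob 36 mm.
- amber_bottle: Bystander: amber dropper bottle, 42 mm in diameter, 98 mm tall, standing; origin at the centre of its underside.
- ink_jar: Bystander: ink jar with black cap, 48 mm in diameter, 45 mm tall, standing; origin at the centre of its underside.
- tin: Bystander: flat round red tin, 60 mm in diameter, 22 mm high; origin at the centre of its underside.
There are look-alikes about, which are no part of the job. What is meant by the panel is not green or pink, and is the smaller of those in its own colour.

How it is judged (in metres and radians):
On the way, in this order (a step that is already met when the one before it is completed fails the run):
1. the panel's far edge lies flush against the fence (x of panel in the frame of fence above -0.054 m and angle between the x axis of panel and the x axis of fence, either way round below 0.04 rad), for 0.2 s.
2. the sliding stop has trapped the panel against the end stop (all of step 1 and y of panel in the frame of fence above -0.0695 m and y of stop_face in the frame of fence above -0.135 m and height (world z) of panel below 0.004 m), for 0.2 s.
At the end, for the whole second after the job is handed in: Panel flat on the desk and at rest, its far edge within 4 mm of the fence and square to it within 0.04 rad, its side within 4.5 mm of the end stop, and the sliding stop's face within 5 mm of where it touches the seated panel (all of step 2 and linear speed of panel below 0.01 m/s).
It fails at once if the panel is lifted or tipped (height (world z) of panel above 0.015 m or angle between panel's own z axis and vertical above 0.15 rad).
It fails at once if the sliding stop is pinched (contact force between the fingers and stop_c2 above 2 N and contact force between the fingers and stop_c1 above 2 N).
It fails at once if the amber dropper bottle is shifted by 15 mm or tipped (distance of amber_bottle from where it was at the start of the episode above 0.015 m or angle between amber_bottle's own z axis and vertical above 0.3 rad).
It fails at once if the ink jar is shifted by 15 mm or tipped (distance of ink_jar from where it was at the start of the episode above 0.015 m or angle between ink_jar's own z axis and vertical above 0.3 rad).
It fails at once if the red tin is shifted by 15 mm or tipped (distance of tin from where it was at the start of the episode above 0.015 m or angle between tin's own z axis and vertical above 0.3 rad).
It also fails if it takes over 48 s, if anything falls off the work surface, if the arm or the gripper's body presses on something with over 40 N, if the wrist force passes 120 N, or if a joint passes its speed limit or range.

### The arm

A 7-joint arm with a two-finger parallel gripper is mounted at the origin on the work surface. World frame = base frame: x ahead of the robot, y to its left, z up, the work surface at z = 0. Lengths are in mm, angles in rad, forces in N, time in s.
With the tool pointing down it reaches from about 400 to 900 mm from the base axis. Payload 5.6 kg.
Tool frame: the origin (TCP) lies midway between the tips of the shut fingers; the grasp point (between the pads) lies 19 mm behind it; z points along the fingers, y is the line along which they close (so a half turn about z gives the same grasp; the last joint's range is limited). The gripper opens to 92 mm and grips with 3 to 60 N. Pads are 20 mm wide; open, the fingers measure 128 mm over their backs; the gripper's body (75 mm by 189 mm) begins 69 mm behind the grasp point.
Start: joints at [-1.308, 0.468, -0.012, 1.603, 0.006, 1.071, -0.056], TCP at [195.728, 619.838, 214.592] pointing down, gripper open.
Joint ranges: [-2.53, 2.53], [-0.31, 2.02], [-1.57, 1.55], [0.28, 2.44], [-1.29, 4.43], [0.15, 1.84], [-2.92, 2.92]. Speed limits (rad/s): [2.57, 2.57, 3.14, 3.14, 3.14, 3.14, 3.14].

### API

Orientations are given as a rotation vector (axis times angle).
In Python, from cell import robot, grip, kin, viewer gives the robot as it stands. Calls block until the motion is done:
- robot.movep(position, orientation): joint-space move of the TCP to a pose.
- robot.servo_line(position, feed=150, rotation=None): straight line of the TCP; rotation=None keeps the orientation; feed is the mean speed in mm/s.
- robot.goto_joints(angles): joint-space move.
- grip(opening, newtons=None): opening from 0.0 (shut) to 1.0 (fully open); newtons is the grip in N (None keeps the last); returns when the fingers have stopped.
- robot.hold(seconds).
- kin.ik(position, orientation): joint angles nearest the present ones, or None.
- robot.observe(): the state.
- viewer.read_camera(name): name is "scene" or "top" or "wrist"; returns the picture (480x640x3 uint8, red, green, blue); there is no depth.
- viewer.camera_info(name): a dict with "camera_matrix" (3x3 intrinsics, pixels), "R" (3x3) and "t" (3): a world point X has camera coordinates R X + t. Camera axes: x right, y down, z forward; pixel columns grow to the right and rows downward; lengths in mm; the calibration is good to about 2 mm. The wrist camera is an equidistant fisheye: a pixel r from the principal point sees the ray r / f radians off the axis. A picture is of the moment at which its call begins: read the wrist's pose just before it. camera_info takes no time and is no camera call; for the wrist camera it gives the pose at the moment of the call.
A pose or a line that the arm cannot do raises robot.IKError and nothing moves.
- robot.job_done(): hands the job in; it is judged then, once.
Trained networks look in the newest picture that a camera, given by its name, has taken for a name from the list of things; names that differ only in an ending like _2 or _b are one class to them, and where a whole thing is asked for, a point or a joint stands for the part that bears it (a point fixed in the world has none). Each returns a list of dicts, best first, with "confidence" (0 to 1); they miss things now and then, are a little off and sometimes report something else, mostly with a low value. They report only what shows in the picture. A call takes as long as a camera call. They do not tell look-alikes from the thing itself.
- viewer.silhouettes(name, camera): "mask" (480x640 bool, what is visible of it).
- viewer.pinpoint(name, camera): "at" ([x, y, z] in mm, in the coordinates of the camera as it stood for that picture, good to about 4 mm: a listed point, or the origin of a listed thing).
The state is a dict: "t": time; "joints": joint angles; "joint_velocities": joint speeds; "joint_torque": joint torques, N m; "tcp_pos": TCP position; "tcp_rot": TCP orientation; "contact_force": force on the tool from outside, world axes, zero at the start; "wrist_torque": the same for the moment, N m; "grip_width": opening from 0.0 (shut) to 1.0 (fully open); "grip_force": force on a finger pad.
Only numpy, scipy, OpenCV 4.12 (cv2) and the standard library are available. Lean on these libraries where they do the work, as an engineer would, in place of code of your own. Each camera call takes 0.05 s, during which the arm holds its last target. There are 200 camera calls.

## Working session

There is one attempt and no reset: what is moved stays moved. The work goes in short steps, each a Python script; the robot and the scene stay as the last script left them, time stands still between calls to the robot, and variables do not carry over. Pictures are saved under pics/ and viewed, at most 10 in all, crops included, and the job is handed in when it is done.

```bash
mkdir -p pics; ls
cat > h.py <<'E'
import numpy as np, cv2
from cell import robot, grip, kin, viewer
def world(p,ci): return np.array(ci["R"]).T@(np.array(p)-np.array(ci["t"]))
def px2w(u,v,ci,z):
    K=np.array(ci["camera_matrix"]);R=np.array(ci["R"]);t=np.array(ci["t"])
    d=R.T@np.linalg.solve(K,[u,v,1.]);c=-R.T@t
    return c+d*(z-c[2])/d[2]
def w2px(X,ci):
    K=np.array(ci["camera_matrix"]);p=K@(np.array(ci["R"])@np.array(X)+np.array(ci["t"]));return p[:2]/p[2]
E
python3 - <<'E'
from h import *
im={}
for c in ["top","scene"]:
    a=viewer.read_camera(c); ci=viewer.camera_info(c)
    cv2.imwrite(f"pics/{c}0.png",a[:,:,::-1])
    for n in ["panel","fence","stop_face","stop_back","amber_bottle","ink_jar","tin"]:
        for d in viewer.pinpoint(n,c): print(c,n,round(d["confidence"],2),world(d["at"],ci).round(0),w2px(world(d["at"],ci),ci).round())
print(robot.observe()["t"],robot.observe()["tcp_rot"])
E
```

```text
pics
top panel 0.95 [366. 160.   0.] [254. 329.]
top panel 0.76 [514. -48.   3.] [354. 257.]
top panel 0.73 [ 281. -209.   -2.] [436. 370.]
top panel 0.6 [781. 264.   2.] [211. 141.]
top fence 0.81 [638.  85.   3.] [291. 201.]
top stop_face 0.63 [ 560. -179.   15.] [416. 234.]
top stop_back 0.79 [ 564. -203.   17.] [427. 232.]
top amber_bottle 0.68 [732.  38.   1.] [312. 161.]
top ink_jar 0.77 [558. 175.  -0.] [249. 238.]
top tin 0.68 [ 700. -144.    3.] [395. 174.]
scene panel 0.74 [ 279. -213.   -0.] [159. 277.]
scene panel 0.67 [366. 160.   1.] [297. 198.]
scene panel 0.66 [514. -53.  -1.] [294. 278.]
scene panel 0.66 [783. 261.   1.] [470. 243.]
scene fence 0.89 [639.  85.   1.] [377. 263.]
scene stop_face 0.75 [ 562. -181.   15.] [274. 326.]
scene stop_back 0.82 [ 558. -208.   16.] [263. 334.]
scene amber_bottle 0.76 [736.  41.   1.] [408. 295.]
scene ink_jar 0.72 [554. 181.   4.] [366. 222.]
scene tin 0.78 [ 701. -140.    7.] [348. 348.]
0.8 [4.78610324e-01 3.10487233e+00 1.19181278e-04]
```

View pics/top0.png

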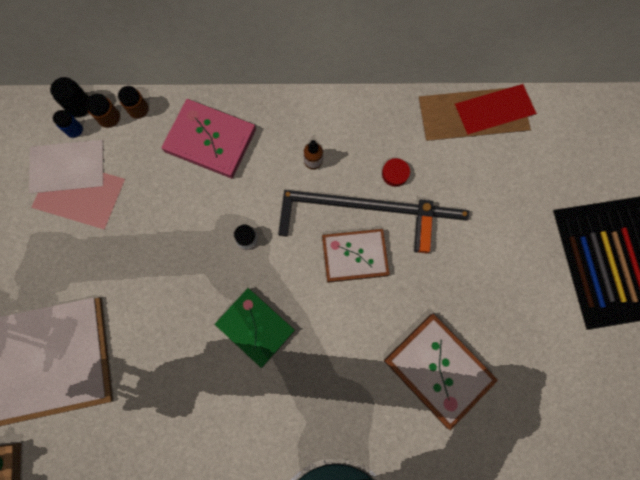

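```bash
python3 -c "
import cv2
a=cv2.imread('pics/top0.png')[130:400,180:480];cv2.imwrite('pics/crop0.png',cv2.resize(a,None,fx=2.2,fy=2.2,interpolation=2))"
```

```text
(no output)
```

View pics/crop0.png

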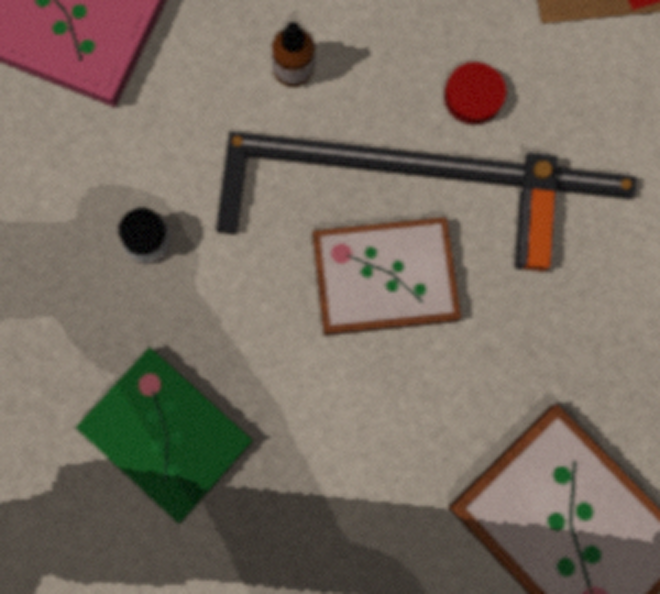

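Wooden-edged white ones are at (354,257) and (436,370), with green at (254,329) and pink at (211,141). The one at (354,257) is white and the smaller of the two, and the crop shows it lying between the end stop and the orange stop, so that is the panel. Next I fit exact poses by silhouette.

```bash
cat >> h.py <<'E'
from scipy.optimize import minimize
def box(x0,x1,y0,y1,z0,z1): return np.array([[x,y,z] for x in(x0,x1) for y in(y0,y1) for z in(z0,z1)],float)
PANEL=[box(-50,50,-65,65,0,20)]; FENCE=[box(0,20,-380,20,0,16),box(-80,0,0,20,0,16)]
S=4
def render(boxes,p,ci):
    m=np.zeros((480*S,640*S),np.uint8); c,s=np.cos(p[2]),np.sin(p[2])
    for b in boxes:
        w=b@np.array([[c,s,0],[-s,c,0],[0,0,1]])+[p[0],p[1],0]
        q=np.array([w2px(x,ci) for x in w])
        cv2.fillConvexPoly(m,cv2.convexHull(((q+.5)*S-.5).round().astype(np.int32)),1)
    return cv2.resize(m.astype(np.float32),(640,480),interpolation=cv2.INTER_AREA)
def fit(boxes,p0,obs):  # obs: list of (mask, ignore, ci)
    f=lambda q:sum((np.abs(render(boxes,[q[0],q[1],q[2]/200],ci)-m)*(~ig)).sum()/m.sum() for m,ig,ci in obs)
    q0=np.array([p0[0],p0[1],p0[2]*200])
    for step in (12,4):
        r=minimize(f,q0,method="Nelder-Mead",options=dict(initial_simplex=q0+step*np.vstack([np.zeros(3),np.eye(3)]),maxfev=90,xatol=.1)); q0=r.x
    return [r.x[0],r.x[1],r.x[2]/200],r.fun
def look(cams=("top","scene"),pan=None):
    out={}
    for c in cams:
        im=viewer.read_camera(c); ci=viewer.camera_info(c)
        for n in ("panel","fence","stop_face"):
            out[n,c]=[(d["mask"],ci,d["confidence"]) for d in viewer.silhouettes(n,c)]
        out["im",c]=im
    return out
def pick(lst,X):  # mask that holds the projection of X
    for m,ci,cf in lst:
        u,v=w2px(X,ci).round().astype(int)
        if m[max(v-2,0):v+3,u-2:u+3].any(): return m,ci
    return None
E
cat > a.py <<'E'
from h import *
import pickle
o=look(); pickle.dump(o,open("o.pkl","wb"))
E=np.zeros((480,640),bool)
for cams in (("top",),("scene",),("top","scene")):
    P=[];F=[]
    for c in cams:
        r=pick(o["panel",c],[514,-50,20]); 
        if r: P.append((r[0],E,r[1]))
        st=E
        for m,ci,cf in o["stop_face",c]: st=st|m
        st=cv2.dilate(st.astype(np.uint8),np.ones((7,7)))>0
        if o["fence",c]: m,ci,cf=o["fence",c][0]; F.append((m,st,ci))
    if P: print(cams,"panel",fit(PANEL,[514,-50,.05],P))
    if F: print(cams,"fence",fit(FENCE,[638,85,-.12],F))
for c in("top","scene"): print(c,[(cf,m.sum()) for m,ci,cf in o["stop_face",c]])
print(robot.observe()["t"])
E
python3 a.py
```

```text
('top',) panel ([np.float64(515.9709326417467), np.float64(-50.37867584019205), np.float64(0.09365824688500228)], np.float64(0.030883092921838308))
('top',) fence ([np.float64(639.0552011070051), np.float64(82.17031118661939), np.float64(-0.1209240691520127)], np.float64(0.046279237423902594))
('scene',) panel ([np.float64(512.6518093261024), np.float64(-45.21462305659759), np.float64(0.10328074219888378)], np.float64(0.04182917316692668))
('scene',) fence ([np.float64(636.2863308290212), np.float64(86.80934760828148), np.float64(-0.12066523737396911)], np.float64(0.03861971246889687))
('top', 'scene') panel ([np.float64(514.890949841956), np.float64(-48.87649309376876), np.float64(0.10189874624949356)], np.float64(0.12046527546274612))
('top', 'scene') fence ([np.float64(638.131606022295), np.float64(83.9031201485044), np.float64(-0.12259044090861632)], np.float64(0.17605790595816667))
top [(0.61, np.int64(899))]
scene [(0.9, np.int64(1020))]
1.2
```

```bash
cat >> h.py <<'E'
from scipy.spatial.transform import Rotation as Rr
F=np.array([638.,84.,-.121]); u=np.array([np.cos(F[2]),np.sin(F[2]),0]); v=np.array([-u[1],u[0],0])
def W(x,y,z): return np.array([F[0],F[1],0])+x*u+y*v+[0,0,z]
ROT=Rr.from_matrix(np.c_[np.cross(v,[0,0,-1]),v,[0,0,-1]]).as_rotvec()
def fc(): f=np.array(robot.observe()["contact_force"]); return np.array([f@u,f@v,f[2]])
def inF(p): d=np.array(p[:2])-F[:2]; return np.array([d@u[:2],d@v[:2],(p[2]-F[2]) if len(p)>2 else 0])
E
python3 - <<'E'
from h import *
robot.movep(W(-200,-146,90),ROT)
robot.servo_line(W(-200,-146,9),150)
f0=fc(); print(f0, robot.observe()["t"])
robot.servo_line(W(-122,-146,9),60)
print(fc()-f0)
for x in np.arange(-120,-103,2):
    robot.servo_line(W(x,-146,9),40); f=fc()-f0; print(x,f.round(1),inF(robot.observe()["tcp_pos"])[0].round(1))
    if f[0]<-12: break
print(robot.observe()["t"])
E
```

```text
[-0.44232507 -0.3031952  -0.07514116] 4.3917
[ 0.31717455 -0.54591222  0.88475586]
-120 [ 0.3 -0.7 -0.1] -120.0
-118 [ 0.  -0.4 -0.6] -117.8
-116 [-0.3  0.7 -0.5] -115.7
-114 [-0.5  0.4  0.2] -113.6
-112 [ 0.1  0.9 -0.6] -111.7
-110 [-1.5  1.1  1.1] -110.4
-108 [-6.   0.8  5.1] -110.3
-106 [-9.8  1.7  9.3] -110.3
-104 [-14.6   1.2  12.2] -110.2
8.0917
```

```bash
cat > chk.py <<'E'
from h import *
import sys
g=[float(a) for a in sys.argv[2:5]]  # guess in fence frame
E=np.zeros((480,640),bool); w=W(g[0],g[1],20)
for c in ("top","scene"):
    im=viewer.read_camera(c); ci=viewer.camera_info(c); cv2.imwrite(f"pics/{sys.argv[1]}_{c}.png",im[:,:,::-1])
    r=pick([(d["mask"],ci,0) for d in viewer.silhouettes("panel",c)],w)
    if r:
        p,e=fit(PANEL,[w[0],w[1],F[2]+g[2]],[(r[0],E,ci)]); p=np.array(p)
        # top/scene fits are offset from the mean fence by their own calibration
        o={"top":[639.06,82.17],"scene":[636.29,86.81]}[c]; p[:2]-=np.array(o)-F[:2]
        print(c,"panel",inF(p).round(3),round(e,3))
    for n in ("stop_face","stop_back"):
        for d in viewer.pinpoint(n,c):print(c,n,d["confidence"],inF(world(d["at"],ci)[:2]).round(1))
print(robot.observe()["t"])
E
python3 - <<'E'
from h import *
robot.servo_line(W(-135,-146,9),80)
robot.servo_line(W(-200,-146,60),200)
E
python3 chk.py c1 -50 -146 0
python3 -c "
import cv2
a=cv2.imread('pics/c1_top.png')[150:290,240:500];cv2.imwrite('pics/c1crop.png',cv2.resize(a,None,fx=3,fy=3,interpolation=2))"
```

```text
top panel [-4.86240e+01 -1.57352e+02 -2.40000e-02] 0.608
top stop_face 0.64 [ -43.8 -269.6    0. ]
scene panel [-5.44050e+01 -1.58252e+02 -6.00000e-03] 0.097
scene stop_face 0.92 [ -43.  -269.7    0. ]
scene stop_back 0.67 [ -45.7 -299.7    0. ]
9.5917
```

View pics/c1crop.png

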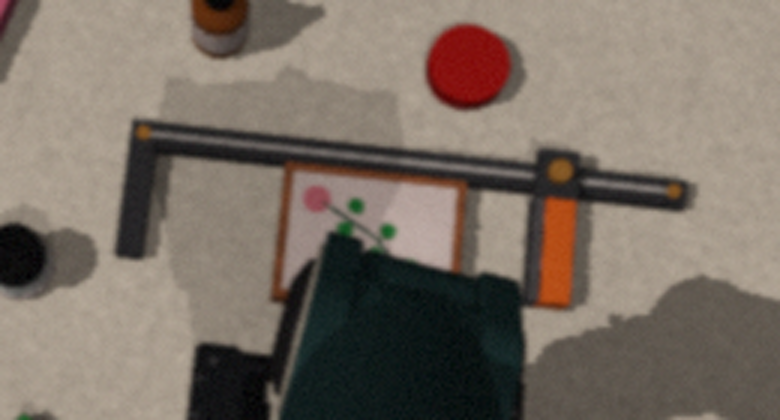

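The crop shows the panel flush along the fence (far edge from about (285,165) to (465,185)), with only its near side hidden by the arm. The stop is untouched at (555,240). Now I push the stop with shut fingers.

Run:
```python
from h import *
grip(0.0)
robot.movep(W(-140,-350,70),ROT)
robot.servo_line(W(-44,-350,50),200)
robot.servo_line(W(-44,-350,12),100)
f0=fc(); print(robot.observe()["t"],robot.observe()["grip_width"])
robot.servo_line(W(-44,-250,12),60); print((fc()-f0).round(1))
robot.servo_line(W(-44,-190,12),60); print((fc()-f0).round(1))
for y in np.arange(-187,-164,2):
    robot.servo_line(W(-44,y,12),40); f=fc()-f0; print(y,f.round(1),inF(robot.observe()["tcp_pos"])[1].round(1))
    if f[1]<-14: break
print(robot.observe()["t"])
```

```text
12.975 0.006876155951448616
[ 0.5 -1.8 -0.2]
[-0.8 -0.5  0.2]
-187 [-0.8 -1.5  1.3] -187.1
-185 [-1.7 -2.7  1.7] -185.2
-183 [-2.7 -2.2  0.5] -182.9
-181 [-1.6 -1.6  0.6] -180.7
-179 [-1.  -0.5  0.1] -178.6
-177 [-0.5 -1.4 -0.1] -176.6
-175 [-0.5 -1.3 -1.1] -174.7
-173 [-0.2 -4.3 -0.4] -173.6
-171 [-0.3 -7.3 -0.7] -173.6
-169 [ -0.5 -11.5  -0.9] -173.5
-167 [ -0.3 -15.1  -0.6] -173.4
18.6917
```

```bash
python3 - <<'E'
from h import *
robot.servo_line(W(-44,-200,12),80)
robot.servo_line(W(-60,-280,80),200)
robot.movep(W(-60,-420,150),ROT)
E
python3 chk.py c2 -50 -65 0
python3 -c "
import cv2
a=cv2.imread('pics/c2_top.png')[150:290,240:500];cv2.imwrite('pics/c2crop.png',cv2.resize(a,None,fx=3,fy=3,interpolation=2))"
```

```text
top panel [-4.9034e+01 -6.5019e+01 -9.0000e-03] 0.07
top stop_face 0.9 [ -44.3 -131.3    0. ]
top stop_back 0.76 [ -43.7 -157.7    0. ]
scene panel [-5.5413e+01 -5.7782e+01  1.8000e-02] 0.187
scene stop_back 0.96 [ -43.1 -158.3    0. ]
21.0167
```

View pics/c2crop.png

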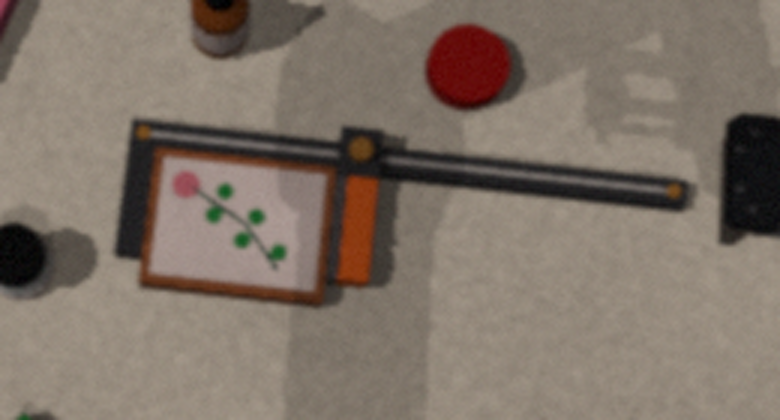

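The crop shows the panel square in the corner (145–335, 150–300) with the stop against its side at (355,230). The top-camera fit agrees. One light two-finger push on the near edge will confirm by touch that it is flush.

```bash
python3 - <<'E'
from h import *
robot.movep(W(-150,-65,100),ROT); grip(1.0)
robot.servo_line(W(-150,-65,9),150); f0=fc()
robot.servo_line(W(-115,-65,9),80)
for x in np.arange(-113,-103,2):
    robot.servo_line(W(x,-65,9),40); f=fc()-f0; print(x,f.round(1),inF(robot.observe()["tcp_pos"])[0].round(1))
    if f[0]<-10: break
robot.servo_line(W(-150,-65,9),80); robot.servo_line(W(-200,-65,120),200)
robot.movep(W(-60,-420,150),ROT); print(robot.observe()["t"])
E
python3 chk.py c3 -50 -65 0
```

```text
-113 [ 1.1  0.9 -0.1] -113.2
-111 [ 0.9  1.  -0.1] -110.9
-109 [-3.4  1.6  3.2] -110.2
-107 [-8.5  1.9  7.3] -110.2
-105 [-12.1   1.2  10.2] -110.1
29.2667
top panel [-5.0258e+01 -6.4601e+01 -1.0000e-03] 0.022
top stop_face 0.82 [ -46.6 -131.3    0. ]
top stop_back 0.81 [ -41.1 -156.     0. ]
scene panel [-5.5801e+01 -5.6014e+01  1.0000e-03] 0.186
scene stop_face 0.87 [ -42.3 -132.8    0. ]
scene stop_back 0.9 [ -44.1 -160.9    0. ]
29.6667
```

Touch contact is at the same -110.2 mm as before, so the panel is flush. The top-camera fit is clean: (-50.3, -64.6) mm, -0.001 rad.

```bash
python3 -c "
from h import *
print(robot.job_done())"
```

```text
the job is handed in; nothing more can be done
None
```

I pushed the panel flush against the fence and trapped it square between the end stop and the sliding stop, then handed the job in at about 30 s; the judge returned no verdict, but the last top-camera check put the panel at (-50.3, -64.6) mm and -0.001 rad in the fence frame.

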